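# Stack the third casting ring and hold the preheater dial at its third click

## Task

Lay the spare casting ring from the wooden rest into the gap on top of the two rings lying on the preheater, parallel to them and with its ends in line with theirs, and let go of it so that the three stand as a pyramid. Then turn the preheater's dial clockwise, counting the clicks from its home position, to the third stop and no further; it springs back when let go, so finish with the gripper still holding it steadily at the third stop. Leave everything else on the bench where it is.

Things in the scene. Friction and masses are not known exactly. Their poses are not given: they have to be found in the camera images.
- spare_ring: The casting ring to be stacked: a steel cylinder filled with plaster, 44 mm in diameter, 55 mm long, 0.14 to 0.28 kg, lying on the wooden rest (the only ring there). Origin at its centre (on the axis, mid-length); x runs along its axis; it may be rolled about x.
- ring_a: First of the two equal rings (44 mm diameter, 55 mm long, loose) that lie side by side in the preheater's grooves, parallel, 48 mm between their axes. Origin at its centre, x along its axis (the preheater's x). Bars 4 mm high beside the grooves keep the rings from rolling.
- ring_b: Second of the two rings in the preheater's grooves, the one nearer the dial; as ring_a.
- rest: Small fixed block of light wood, 70 x 70 mm, 12 mm high, with two 4 mm ledges (top at 16 mm) between which the spare ring lies. Origin under its centre; the ring lies along its x, its axis 34 mm above the bench.
- preheater: Fixed white box, 130 mm (x) by 240 mm (y), 41 mm high, with a steel deck (top at 45 mm) for the rings on its +y half and the dial on its -y half. Origin under its centre on the bench. It stands turned by up to about 0.3 rad.
- saddle (a point): Where the centre of the spare ring comes to lie in the gap on top of the two rings: 55 mm along the preheater's y from its origin, 104 mm above the bench (37 mm above the axes of the two rings). Its x axis is the direction of the rings' axes. A finger gripping across the ring must reach no lower than 13 mm below its centre, or it meets the lower rings.
- dial_knob: The dial's black bar grip: 48 mm long, 12 mm thick, 28 mm high above a round skirt 42 mm in diameter, 6 mm thick. Origin on the dial's axis at the skirt's underside, 42 mm above the bench, 68 mm along the preheater's -y. x runs along the bar to the end with the white pointer line, z up; it turns with the dial. Six ticks on the box mark home and the five stops.
- dial_grip (a point): Point on the dial's axis, 28 mm above dial_knob's origin (22 mm above the skirt, 6 mm below the top of the bar), at which to grip the bar across its thickness. x along the bar, y across it, turning with the dial.
- dial (a joint): Dial angle, rad, growing clockwise seen from above. 0 is home (an end stop), where every run starts. Stops, felt as clicks, every 25 deg: 0.436, 0.873, third 1.309, 1.745, 2.182 (end). A spring of 0.07 to 0.11 N m always turns it back home if let go; the clicks add a 0.06 N m ripple: hardest a quarter step past a stop, easiest a quarter step before the next, the spring alone at a stop.
- wax_tin: Bystander: flat aluminium tin, 64 mm in diameter, 22 mm high, loose, in front of the wooden rest (robot's side). Origin under its centre.
- plaster_cast: Bystander: plaster tooth model on a round base, 62 mm in diameter, 31 mm high, loose, behind the wooden rest. Origin under its centre.
- bottle: Bystander: small clear bottle, 40 mm in diameter, 85 mm high, loose, at the left side. Origin under its centre.
- wax_pot: Bystander: aluminium tin with dark wax, 72 mm in diameter, 30 mm high, loose, at the left side. Origin under its centre.
- big_ring: Bystander: large steel ring standing on end, 60 mm in diameter, 60 mm high, loose, at the left side. Not part of the job. Origin under its centre.
Mind the look-alikes: they are no part of the job. Leave any orange look-alike of the ring_a alone.

How it is judged:
On the way, in this order (a step that is already met when the one before it is completed fails the run):
1. the spare ring lies released in the gap on the two rings, the dial still at home (distance between spare_ring and saddle below 0.01 m and angle between the x axis of spare_ring and the x axis of preheater, either way round below 0.17 rad and contact force between spare_ring and ring_a above 0.1 N and contact force between spare_ring and ring_b above 0.1 N and contact force between the fingers and spare_ring below 0.05 N and linear speed of spare_ring below 0.02 m/s and distance of each of ring_a, ring_b from where it was at the start of the episode below 0.01 m and value of joint dial below 0.2 rad), for 0.3 s.
2. the dial stands at the third stop in the gripper (value of joint dial between 1.189 and 1.429 rad and contact force between the fingers and dial_knob above 1.5 N), for 0.3 s.
At the end, for the whole second after the job is handed in: The spare ring rests untouched on both lower rings, within 10 mm of the saddle point and 0.17 rad of the preheater's x; the lower rings have moved less than 10 mm; the dial is still, held by the fingers (over 1.5 N) within 0.12 rad of the third stop (1.309 rad) (all of step 2 and distance between spare_ring and saddle below 0.01 m and angle between the x axis of spare_ring and the x axis of preheater, either way round below 0.17 rad and contact force between spare_ring and ring_a above 0.1 N and contact force between spare_ring and ring_b above 0.1 N and contact force between the fingers and spare_ring below 0.05 N and linear speed of spare_ring below 0.02 m/s and distance of each of ring_a, ring_b from where it was at the start of the episode below 0.01 m and velocity of joint dial between -0.1 and 0.1 rad/s); the arm keeps its last pose, push and grip.
It fails at once if the dial is turned well past the third stop (more than 0.2 rad) (value of joint dial above 1.509 rad).
It fails at once if a lower ring is pushed out of its groove (distance of any of ring_a, ring_b from where it was at the start of the episode above 0.02 m).
It fails at once if a bystander is disturbed (moved more than 20 mm) (distance of any of wax_tin, plaster_cast, bottle, wax_pot, big_ring from where it was at the start of the episode above 0.02 m).
It also fails if it takes over 51 s, if anything falls off the work surface, if the arm or the gripper's body presses on something with over 40 N, if the wrist force passes 120 N, or if a joint passes its speed limit or range.

## Robot

A 7-joint arm with a two-finger parallel gripper is mounted at the origin on the work surface. World frame = base frame: x ahead of the robot, y to its left, z up, the work surface at z = 0. Lengths are in m, angles in rad, forces in N, time in s.
With the tool pointing down it reaches from about 0.4 to 0.875 m from the base axis. Payload 6.5 kg.
Tool frame: the origin (TCP) lies at the very end of the fingers, on their centre line; the grasp point (between the pads) lies grasp_offset behind it (grasp_offset is the distance from the TCP to the grasp point, in m); z points along the fingers, y is the line along which they close (so a half turn about z gives the same grasp; the last joint's range is limited). The gripper opens to 88 mm and grips with 3 to 60 N. Pads are 18 mm wide; open, the fingers measure 123 mm over their backs; the gripper's body (75 mm by 187 mm) begins 45 mm behind the grasp point.
Start: joints at [-1.199, 0.536, -0.004, 1.538, 0.003, 1.067, -0.071], TCP at [0.276, 0.589, 0.239] pointing down, gripper open.
Joint ranges: [-2.7, 2.7], [-0.37, 2.16], [-1.27, 1.26], [0.24, 2.4], [-1.31, 4.45], [0.19, 1.91], [-2.76, 2.76]. Speed limits (rad/s): [2.39, 2.39, 3.14, 3.14, 3.14, 3.14, 3.14].

## Interface

Orientations are given as a rotation vector (axis times angle).
In Python, from station import get_state, read_camera, get_calibration, job_done, cut_out, mark_of, grasp_offset gives the robot as it stands.
- The arm moves only by the tool play_rows, never from a script. Its argument "steps" is a list of rows, each a list of 5 numbers: the closure, from 0 (fully open) to 1 (shut), then the shift along the tool's x, y, z in units of 25 mm (1.0 is 25 mm), then the turn about the tool's z in rad. In form: [[grip, dx, dy, dz, spin], ...]. A call has 1 to 8 rows; each row shifts and turns the commanded pose from where the row before left it, along the tool's axes as they then stand; what a row does not reach is not made up. A row lasts 1/12 s, in which the tool goes at most 41.7 mm and 7.16 degrees, less where a joint would pass 70% of its speed; a pose out of reach is approached as far as the arm can. A call is refused whole if a number of a shift passes 1 or a number of a turn 0.125, either way. A call with a gripper value outside its range is refused whole. The fingers move at their own pace and stop on an object; "grip_force" is the grip in N (left out, the last holds). Time passes only in rows, so rows that do not move let the fingers close. It gives the time, the measured TCP pose, the force, the opening and the grip force at its end, in the units of the state.
- get_state(): the state, without advancing time (a new reading comes with each control period).
- read_camera(name): name is "scene" or "side" or "wrist"; returns (picture, depth): 480x640x3 uint8, red, green, blue; 480x640 float32, m along the optical axis (not along the pixel's ray), 0 where there is no reading.
- get_calibration(name): a dict with "mtx" (3x3 intrinsics, pixels), "k1" (the pictures are not rectified: a ray, as slopes to the right and down, at radius r is drawn at 1 + k1 r^2 times it, then the intrinsics apply), "extrinsics" (4x4, takes a point from camera to world coordinates). Camera axes: x right, y down, z forward; pixel columns grow to the right and rows downward; lengths in m; the calibration is good to about 2 mm. A picture is of the moment at which its call begins: read the wrist's pose just before it. get_calibration takes no time and is no camera call; for the wrist camera it gives the pose at the moment of the call.
- job_done(): hands the job in; it is judged then, once.
Trained networks look in the newest picture that a camera, given by its name, has taken for a name from the list of things; names that differ only in an ending like _2 or _b are one class to them, and where a whole thing is asked for, a point or a joint stands for the part that bears it (a point fixed in the world has none). Each returns a list of dicts, best first, with "score" (0 to 1); they miss things now and then, are a little off and sometimes report something else, mostly with a low value. They report only what shows in the picture. A call takes as long as a camera call. They do not tell look-alikes from the thing itself.
- cut_out(camera, name): "mask" (480x640 bool, what is visible of it) and "pixel" ([column, row] in pixels, amid what is visible of it).
- mark_of(camera, name): "pixel" ([column, row] in pixels: a listed point, or the origin of a listed thing).
The state is a dict: "t": time; "qpos": joint angles; "qvel": joint speeds; "joint_efforts": joint torques, N m; "tool_pos": TCP position; "tool_rot": TCP orientation; "ft_force": force on the tool from outside, world axes, zero at the start; "moment": the same for the moment, N m; "grip_width": opening from 0.0 (shut) to 1.0 (fully open); "grip_force": force on a finger pad.
Only numpy, scipy, OpenCV 4.12 (cv2) and the standard library are available. Lean on these libraries where they do the work, as an engineer would, in place of code of your own. Each camera call takes 0.05 s, during which the arm holds its last target. There are 200 camera calls.

## Working session

There is one attempt and no reset: what is moved stays moved. The work goes in short steps, Python scripts to look and compute and a tool call to move; the robot and the scene stay as the last step left them, time stands still between calls to the robot, and variables do not carry over. Pictures are saved under pics/ and viewed, at most 10 in all, crops included, and the job is handed in when it is done.

Besides the shell and the picture viewer there is one more tool, called after "Call:" as name(argument=value, ...) on one line, values as JSON. play_rows: Moves the arm, as the interface text tells. Its arguments: {"type":"object","properties":{"steps":{"type":"array"},"grip_force":{"type":"number"}},"required":["steps"]}

```bash
mkdir -p pics; ls
cat > h.py <<'E'
import numpy as np, cv2
from station import *
def ray(cal,px):
    K=np.array(cal["mtx"]);k=cal["k1"];T=np.array(cal["extrinsics"])
    d=(np.array(px,float)-K[:2,2])/[K[0,0],K[1,1]]
    u=d.copy()
    for _ in range(20): u=d/(1+k*(u@u))
    return u,T
def pt(cal,px,depth):
    u,T=ray(cal,px); return (T@np.array([u[0]*depth,u[1]*depth,depth,1]))[:3]
def at_z(cal,px,z):
    u,T=ray(cal,px); d=T[:3,:3]@np.array([u[0],u[1],1]); return T[:3,3]+d*(z-T[2,3])/d[2]
def cloud(cal,mask,depth):
    vs,us=np.nonzero(mask&(depth>0)); K=np.array(cal["mtx"]);k=cal["k1"];T=np.array(cal["extrinsics"])
    d=np.stack([(us-K[0,2])/K[0,0],(vs-K[1,2])/K[1,1]],1);u=d.copy()
    for _ in range(20): u=d/(1+k*(u**2).sum(1,keepdims=True))
    z=depth[vs,us][:,None]
    return np.hstack([u*z,z])@T[:3,:3].T+T[:3,3]
def tri(obs):
    A=np.zeros((3,3));b=np.zeros(3)
    for cal,px in obs:
        u,T=ray(cal,px); d=T[:3,:3]@np.array([u[0],u[1],1]); d/=np.linalg.norm(d);P=np.eye(3)-np.outer(d,d);A+=P;b+=P@T[:3,3]
    return np.linalg.solve(A,b)
E
python3 - <<'E'
from h import *
s=get_state();print(s["t"],s["tool_pos"],s["tool_rot"],grasp_offset if not callable(grasp_offset) else grasp_offset())
for c in ["scene","side"]:
    im,d=read_camera(c);cal=get_calibration(c)
    cv2.imwrite(f"pics/{c}0.png",im[:,:,::-1])
    print(c,np.round(cal["extrinsics"],3).tolist())
    for n in ["spare_ring","ring_a","rest","preheater","saddle","dial_knob","dial_grip"]:
        m=mark_of(c,n)
        print(n,[(np.round(x["pixel"]).tolist(),round(x["score"],2),np.round(pt(cal,x["pixel"],d[int(x["pixel"][1]),int(x["pixel"][0])]),3).tolist()) for x in m[:5]])
print(get_state()["t"])
E
```

```text
pics
0.0 [0.27532938 0.58814989 0.23787415] [-6.82078583e-01 -3.06639056e+00  2.62627079e-03] 0.0187
scene [[-0.488, 0.694, -0.529, 0.983], [0.873, 0.379, -0.308, 0.367], [-0.014, -0.612, -0.791, 0.748], [0.0, 0.0, 0.0, 1.0]]
spare_ring [([327.0, 280.0], 0.85, [0.599, 0.158, 0.054])]
ring_a [([250.0, 199.0], 0.92, [0.52, -0.063, 0.079]), ([262.0, 268.0], 0.83, [0.629, 0.034, 0.041]), ([255.0, 157.0], 0.83, [0.382, -0.15, 0.044]), ([229.0, 188.0], 0.82, [0.518, -0.115, 0.083])]
rest [([332.0, 286.0], 0.74, [0.606, 0.172, 0.053])]
preheater [([224.0, 204.0], 0.78, [0.534, -0.125, 0.045])]
saddle [([236.0, 176.0], 0.59, [0.488, -0.12, 0.087])]
dial_knob [([198.0, 180.0], 0.59, [0.516, -0.205, 0.062])]
dial_grip [([193.0, 171.0], 0.79, [0.507, -0.222, 0.075])]
side [[0.991, -0.089, 0.104, 0.448], [-0.136, -0.588, 0.797, -0.674], [-0.01, -0.804, -0.595, 0.69], [0.0, 0.0, 0.0, 1.0]]
spare_ring [([329.0, 244.0], 0.89, [0.577, 0.145, 0.056]), ([316.0, 396.0], 0.66, [0.5, -0.231, 0.077])]
ring_a [([312.0, 343.0], 0.96, [0.505, -0.14, 0.088]), ([356.0, 299.0], 0.87, [0.604, -0.007, 0.042]), ([304.0, 320.0], 0.82, [0.499, -0.09, 0.088]), ([230.0, 395.0], 0.69, [0.373, -0.183, 0.039])]
rest [([283.0, 278.0], 0.65, [0.477, 0.094, 0.024]), ([333.0, 262.0], 0.63, [0.582, 0.133, 0.019])]
preheater [([311.0, 385.0], 0.64, [0.498, -0.184, 0.041])]
saddle []
dial_knob []
dial_grip [([314.0, 393.0], 0.66, [0.501, -0.199, 0.042])]
0.8
```

View pics/scene0.png

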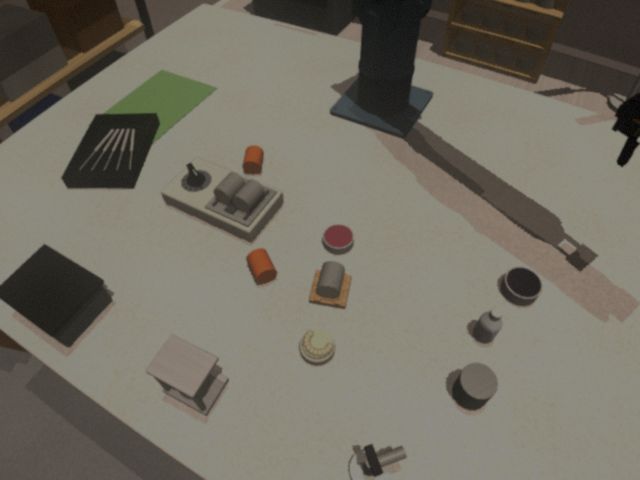

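View pics/side0.png

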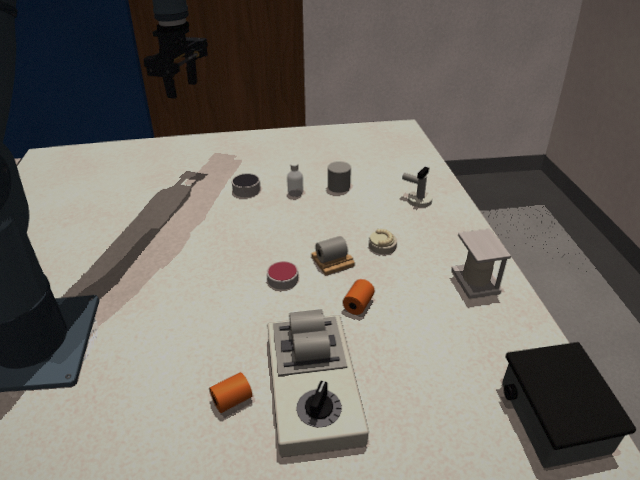

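The views agree. In the scene picture the spare ring is at (331,280), the two grey rings at about (238,190), the dial at (196,180) and orange look-alikes at (254,157) and (262,266). In the side picture the spare ring is at (331,250), the lower rings at (307,322) and (311,347), and the dial at (318,403). Next I measure coarsely and plan the approach.

```bash
cat >> h.py <<'E'
from scipy.spatial.transform import Rotation as Ro
def plan(target,yaw_x=None):
    """tool-frame shift (units) to target TCP; spin needed so tool y lies along world angle yaw (mod pi)"""
    s=get_state();R=Ro.from_rotvec(s["tool_rot"]).as_matrix()
    d=R.T@(np.array(target)-s["tool_pos"])/0.025
    print("t",s["t"],"pos",np.round(s["tool_pos"],4),"R",np.round(R,3).tolist(),"q",np.round(s["qpos"],2))
    print("shift units",np.round(d,2))
    if yaw_x is not None:
        a=np.arctan2(R[1,1],R[0,1]); e=(a-yaw_x+np.pi/2)%np.pi-np.pi/2
        print("spin",round(e,3),"(tool z down: + spin is cw)")
def fit_top(c,name,zmin):
    pass
E
python3 - <<'E'
from h import *
for c in ["scene","side"]:
    im,d=read_camera(c);cal=get_calibration(c)
    for n in ["spare_ring","ring_a","preheater","dial_knob","wax_tin","plaster_cast"]:
        for x in cut_out(c,n)[:5]:
            P=cloud(cal,x["mask"],d)
            q=np.median(P,0);a,b=np.percentile(P,[3,97],0)
            print(c,n,round(x["score"],2),np.round(x["pixel"]),len(P),np.round(q,3),np.round(a,3),np.round(b,3))
cal=get_calibration("wrist");T=np.array(cal["extrinsics"]);s=get_state();R=Ro.from_rotvec(s["tool_rot"]).as_matrix()
print("cam in tool",np.round(R.T@(T[:3,3]-s["tool_pos"]),3),np.round(R.T@T[:3,:3],2).tolist(),cal["mtx"])
plan([0.585,0.15,0.3],0)
E
```

```text
scene spare_ring 0.79 [332. 280.] 861 [0.592 0.16  0.049] [0.556 0.134 0.013] [0.614 0.181 0.056]
scene ring_a 0.88 [228. 188.] 582 [ 0.515 -0.12   0.082] [ 0.481 -0.143  0.055] [ 0.534 -0.107  0.089]
scene ring_a 0.7 [248. 194.] 658 [ 0.515 -0.071  0.081] [ 0.48  -0.095  0.054] [ 0.533 -0.058  0.089]
scene ring_a 0.7 [264. 263.] 717 [0.621 0.028 0.038] [ 0.592 -0.006  0.008] [0.642 0.051 0.044]
scene ring_a 0.58 [254. 159.] 475 [ 0.386 -0.158  0.035] [ 0.347 -0.184  0.006] [ 0.403 -0.139  0.043]
scene preheater 0.8 [213. 202.] 4588 [ 0.535 -0.158  0.04 ] [ 0.446 -0.269  0.009] [ 0.569 -0.038  0.06 ]
scene preheater 0.72 [475. 382.] 1562 [0.662 0.455 0.059] [0.627 0.429 0.009] [0.681 0.482 0.061]
scene preheater 0.31 [338. 240.] 764 [0.484 0.119 0.021] [0.452 0.09  0.003] [0.508 0.147 0.024]
scene dial_knob 0.65 [196. 178.] 281 [ 0.511 -0.22   0.056] [ 0.488 -0.245  0.044] [ 0.523 -0.204  0.076]
scene wax_tin 0.68 [194. 178.] 283 [ 0.511 -0.22   0.056] [ 0.489 -0.245  0.043] [ 0.523 -0.204  0.076]
scene wax_tin 0.57 [338. 239.] 802 [0.485 0.12  0.021] [0.452 0.091 0.   ] [0.508 0.147
[... 850 characters left out ...]
 509 [0.582 0.133 0.014] [0.548 0.117 0.002] [0.622 0.171 0.021]
side wax_tin 0.78 [283. 274.] 754 [0.477 0.105 0.023] [0.449 0.085 0.003] [0.506 0.142 0.026]
side plaster_cast 0.58 [384. 243.] 579 [0.699 0.18  0.023] [0.674 0.164 0.005] [0.728 0.215 0.032]
cam in tool [ 0.073 -0.    -0.146] [[-0.0, -0.96, -0.28], [1.0, -0.0, -0.0], [0.0, -0.28, 0.96]] [[366.71049033   0.         321.14076079]
 [  0.         366.71049033 240.47397658]
 [  0.           0.           1.        ]]
t 1.5 pos [0.2756 0.5887 0.2387] R [[-0.906, 0.424, 0.0], [0.424, 0.906, -0.0], [-0.0, 0.0, -1.0]] q [-1.2   0.54 -0.    1.54  0.    1.07 -0.07]
shift units [-18.65 -10.65  -2.45]
spin 1.133 (tool z down: + spin is cw)
```

Call:
play_rows(steps=[[0,-0.98,-0.56,0,0],[0,-0.98,-0.56,0,0],[0,-0.98,-0.56,0,0],[0,-0.98,-0.56,0,0],[0,-0.98,-0.56,0,0],[0,-0.98,-0.56,0,0],[0,-0.98,-0.56,0,0],[0,-0.98,-0.56,0,0]])

```text
t: 2.17
tool_pos: [0.4063, 0.403, 0.2389]
tool_rot: [0.682, 3.066, 0.0]
ft_force: [0.6, 0.0, 0.5]
grip_width: 1.0
grip_force: 0.0
```

Call:
play_rows(steps=[[0,-0.98,-0.56,0,0],[0,-0.98,-0.56,0,0],[0,-0.98,-0.56,0,0],[0,-0.98,-0.56,0,0],[0,-0.98,-0.56,0,0],[0,-0.98,-0.56,0,0],[0,-0.98,-0.56,0,0],[0,-0.98,-0.56,0,0]])

```text
t: 2.83
tool_pos: [0.5364, 0.2184, 0.2389]
tool_rot: [0.682, 3.066, 0.0]
ft_force: [0.5, 0.2, -0.1]
grip_width: 1.0
grip_force: 0.0
```

Call:
play_rows(steps=[[0,-0.98,-0.56,0,0],[0,-0.98,-0.56,0,0],[0,-0.98,-0.56,0,0],[0,0,0,0,0],[0,0,0,0,0]])

```text
t: 3.25
tool_pos: [0.5852, 0.1485, 0.2387]
tool_rot: [0.688, 3.065, -0.001]
ft_force: [-0.5, 0.4, 0.5]
grip_width: 1.001
grip_force: 0.0
```

```bash
cat >> h.py <<'E'
def ring_pose(P):
    """axis from cloud of a lying cylinder (r=22): least squares of center line"""
    from scipy.optimize import least_squares
    c0=np.median(P,0)-[0,0,.018]
    best=None
    for a0 in (0,.8,1.6,2.4):
        def res(p):
            u=np.array([np.cos(p[3]),np.sin(p[3]),0]); v=P-p[:3]; al=v@u
            rad=np.linalg.norm(v-np.outer(al,u),axis=1)-.022
            return np.r_[rad,((np.median(al))*.1)]
        r=least_squares(res,[*c0,a0],loss="soft_l1",f_scale=.001)
        if best is None or r.cost<best.cost: best=r
    p=best.x;u=np.array([np.cos(p[3]),np.sin(p[3]),0]);v=P-p[:3];al=v@u
    rad=np.linalg.norm(v-np.outer(al,u),axis=1)-.022
    g=abs(rad)<.003; lo,hi=np.percentile(al[g],[1,99]); c=p[:3]+u*(lo+hi)/2
    yaw=(p[3]+np.pi/2)%np.pi-np.pi/2
    return c,yaw,hi-lo,np.median(abs(rad)),g.mean()
E
python3 - <<'E'
from h import *
plan([0.585,0.15,0.2])
for c in ["wrist"]:
    im,d=read_camera(c);cal=get_calibration(c);cv2.imwrite("pics/w1.png",im[:,:,::-1])
    for n in ["spare_ring","rest"]:
        print(n,[(np.round(m["pixel"]),round(m["score"],2)) for m in mark_of(c,n)])
    for x in cut_out(c,"spare_ring")[:4]:
        P=cloud(cal,x["mask"],d); P=P[P[:,2]>.025]
        print(round(x["score"],2),np.round(x["pixel"]),len(P),ring_pose(P))
    s=[]
E
```

```text
t 3.25 pos [0.5852 0.1485 0.2387] R [[-0.904, 0.427, 0.0], [0.427, 0.904, -0.001], [-0.001, -0.0, -1.0]] q [-0.42  0.46  0.14  1.67 -0.07  1.01  0.87]
shift units [0.03 0.05 1.55]
spare_ring []
rest []
0.82 [326. 205.] 2660 (array([0.58091138, 0.15696183, 0.03408455]), np.float64(0.30920318340303643), np.float64(0.05375805252139869), np.float64(0.0004022683161493505), np.float64(0.9785714285714285))
0.69 [339. 187.] 67 (array([0.58094681, 0.15698116, 0.03420414]), np.float64(0.3022352571356528), np.float64(0.05402494701968129), np.float64(0.00016272414168959012), np.float64(0.9253731343283582))
```

View pics/w1.png

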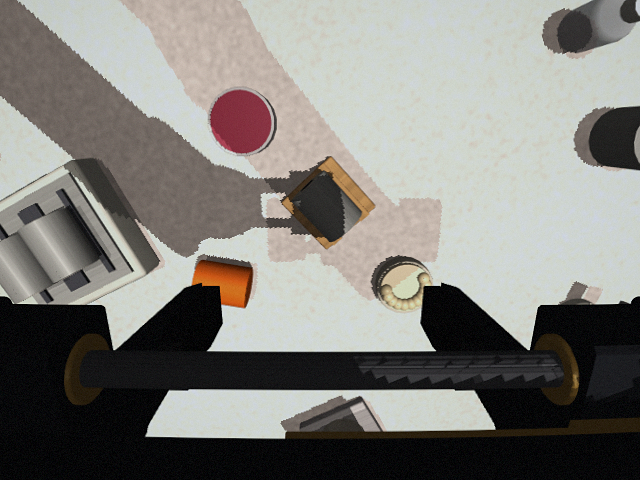

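The wrist picture shows the spare ring on its wood at (328,205), its axis running diagonally down to the right. The orange ring is at (222,282), the cast at (403,285) and the preheater at the left. The cylinder fit is good to 0.4 mm, so I cross-check it with the fixed cameras and fit the lower rings too.

Run:
```python
from h import *
for c in ["scene","side"]:
    im,d=read_camera(c);cal=get_calibration(c)
    for n,zm in [("spare_ring",.025),("ring_a",.06)]:
        for x in cut_out(c,n)[:4]:
            m=cv2.erode(x["mask"].astype(np.uint8),np.ones((3,3)))>0
            P=cloud(cal,m,d); P=P[P[:,2]>zm]
            if len(P)>100: 
                r=ring_pose(P);print(c,n,round(x["score"],2),len(P),np.round(r[0],4),[round(float(v),4) for v in r[1:]])
plan([0.581,0.157,0.2],0.309+np.pi/2)
```

```text
scene spare_ring 0.55 642 [0.585  0.1566 0.0327] [0.3027, 0.0524, 0.0009, 0.8022]
scene ring_a 0.79 504 [ 0.5066 -0.1284  0.066 ] [-0.0048, 0.0534, 0.0011, 0.7937]
scene ring_a 0.66 488 [ 0.5068 -0.0801  0.0657] [-0.0085, 0.0517, 0.0011, 0.7992]
side spare_ring 0.95 529 [0.5806 0.1569 0.0352] [0.3111, 0.0531, 0.0012, 0.8185]
side spare_ring 0.25 581 [ 0.4935 -0.2213  0.059 ] [0.9252, 0.0435, 0.0031, 0.4716]
side ring_a 0.91 848 [ 0.5042 -0.1271  0.0672] [0.002, 0.0512, 0.0007, 0.9752]
side ring_a 0.68 626 [ 0.5032 -0.0789  0.0676] [0.015, 0.0506, 0.0008, 0.9728]
t 3.75 pos [0.5843 0.1509 0.2388] R [[-0.906, 0.423, 0.0], [0.423, 0.906, 0.0], [-0.0, 0.0, -1.0]] q [-0.43  0.46  0.14  1.67 -0.07  1.01  0.87]
shift units [0.22 0.17 1.55]
spin -0.746 (tool z down: + spin is cw)
```

Call:
play_rows(steps=[[0,0.22,0.17,0.6,0],[0,0,0,0.6,-0.1065],[0,0,0,0.6,-0.1065],[0,0,0,0.6,-0.1065],[0,0,0,0.6,-0.1065],[0,0,0,0.6,-0.1065],[0,0,0,0.6,-0.1065],[0,0,0,0.6,-0.1065]])

```text
t: 4.42
tool_pos: [0.5812, 0.1568, 0.1181]
tool_rot: [-0.49, 3.103, 0.0]
ft_force: [-1.0, -0.5, -0.3]
grip_width: 1.001
grip_force: 0.0
```

Call:
play_rows(steps=[[0,0,0,0,0],[0,0,0,0,0],[0,0,0,0,0]])

```text
t: 4.67
tool_pos: [0.5818, 0.1568, 0.1196]
tool_rot: [-0.476, 3.104, 0.0]
ft_force: [0.3, 0.3, 1.1]
grip_width: 1.001
grip_force: 0.0
```

Run:
```python
from h import *
plan([0.581,0.157,0.0225],0.309+np.pi/2)
print(Ro.from_rotvec(get_state()["tool_rot"]).as_matrix()[:,1])
im,d=read_camera("wrist");cal=get_calibration("wrist")
for x in cut_out("wrist","spare_ring")[:2]:
    P=cloud(cal,x["mask"],d); P=P[(P[:,2]>.025)&(P[:,2]<.065)]
    print(round(x["score"],2),len(P),ring_pose(P))
plan([0.581,0.157,0.0225],0.309+np.pi/2)
```

```text
t 4.6667 pos [0.5818 0.1568 0.1196] R [[-0.954, -0.3, 0.001], [-0.3, 0.954, 0.0], [-0.001, 0.0, -1.0]] q [-0.3   0.6  -0.05  1.75  0.04  0.78  1.5 ]
shift units [0.03 0.02 3.88]
spin -0.004 (tool z down: + spin is cw)
[-2.99880150e-01  9.53976884e-01  1.83583842e-05]
0.59 6120 (array([0.58188846, 0.15495504, 0.03436797]), np.float64(0.3054295390015265), np.float64(0.05406801114164465), np.float64(0.00038328924689963635), np.float64(0.925326797385621))
t 4.7667 pos [0.582  0.1569 0.1199] R [[-0.954, -0.301, 0.002], [-0.301, 0.954, 0.0], [-0.002, -0.0, -1.0]] q [-0.3   0.6  -0.05  1.75  0.04  0.78  1.5 ]
shift units [0.04 0.02 3.9 ]
spin -0.003 (tool z down: + spin is cw)
```

Call:
play_rows(steps=[[0,0,0,0.8,0],[0,0,0,0.8,0],[0,0,0,0.8,0],[0,0,0,0.8,0],[0,0,0,0.45,0],[0,0,0,0.22,0],[0,0,0,0,0],[0,0,0,0,0]])

```text
t: 5.43
tool_pos: [0.5819, 0.1569, 0.0228]
tool_rot: [-0.481, 3.103, 0.0]
ft_force: [0.5, 0.8, -0.6]
grip_width: 0.999
grip_force: 0.0
```

Call:
play_rows(steps=[[1,0,0,0,0],[1,0,0,0,0],[1,0,0,0,0],[1,0,0,0,0],[1,0,0,0,0],[1,0,0,0,0]], grip_force=30)

```text
t: 5.93
tool_pos: [0.5813, 0.1566, 0.0222]
tool_rot: [-0.481, 3.104, 0.0]
ft_force: [0.1, -1.0, -0.7]
grip_width: 0.57
grip_force: 0.0
```

Call:
play_rows(steps=[[1,0,0,0,0],[1,0,0,0,0],[1,0,0,0,0],[1,0,0,0,0]])

```text
t: 6.27
tool_pos: [0.5819, 0.1551, 0.0222]
tool_rot: [-0.48, 3.104, -0.003]
ft_force: [0.1, -6.1, 4.0]
grip_width: 0.489
grip_force: 30.0
```

Call:
play_rows(steps=[[1,0,0,-0.4,0],[1,0,0,-0.8,0],[1,0,0,-0.8,0],[1,0,0,-0.8,0],[1,0,0,-0.8,0],[1,0,0,-0.8,0],[1,0,0,-0.8,0],[1,0,0,-0.4,0]])

```text
t: 6.93
tool_pos: [0.5817, 0.1582, 0.1646]
tool_rot: [-0.483, 3.102, 0.003]
ft_force: [0.9, 0.6, -2.0]
grip_width: 0.487
grip_force: 30.0
```

Run:
```python
from h import *
im,d=read_camera("side");s=get_state();cal=get_calibration("side")
print(s["grip_width"],s["grip_force"],s["ft_force"])
for x in cut_out("side","spare_ring")[:3]:
    P=cloud(cal,x["mask"],d); print(round(x["score"],2),np.round(x["pixel"]),np.round(np.median(P,0),3))
plan([0.505,-0.104,0.18],np.pi/2)
```

```text
0.489312294426835 29.999646842479706 [ 0.18004946  0.13490588 -0.32215817]
0.66 [323. 186.] [0.565 0.144 0.186]
0.49 [246. 184.] [0.413 0.459 0.029]
t 7.0333 pos [0.582  0.1578 0.1638] R [[-0.953, -0.304, 0.003], [-0.304, 0.953, 0.002], [-0.003, 0.001, -1.0]] q [-0.3   0.54 -0.05  1.73  0.04  0.87  1.51]
shift units [ 6.11 -9.04 -0.68]
spin 0.309 (tool z down: + spin is cw)
```

Call:
play_rows(steps=[[1,0,0,-0.5,0.103],[1,0,0,-0.6,0.103],[1,0,0,-0.6,0.103],[1,0,-0.5,-0.4,0],[1,0.1,-0.9,0,0],[1,0.1,-1,0,0],[1,0.1,-1,0,0],[1,0.1,-1,0,0]])

```text
t: 7.7
tool_pos: [0.57, 0.0446, 0.2133]
tool_rot: [0.004, -3.14, 0.001]
ft_force: [1.0, -0.4, -1.7]
grip_width: 0.494
grip_force: 30.0
```

Call:
play_rows(steps=[[1,0.1,-1,0,0],[1,0.1,-1,0,0],[1,0.1,-1,0,0],[1,0.1,-1,0,0],[1,0.1,-1,0,0],[1,0,-0.7,0,0],[1,0,-0.4,0,0],[1,0,0,0,0]])

```text
t: 8.37
tool_pos: [0.5573, -0.1091, 0.2137]
tool_rot: [-0.005, -3.14, 0.002]
ft_force: [-1.1, 0.8, -2.5]
grip_width: 0.494
grip_force: 30.0
```

Call:
play_rows(steps=[[1,0,0,0,0],[1,0,0,0,0],[1,0,0,0,0]])

```text
t: 8.62
tool_pos: [0.5585, -0.104, 0.2143]
tool_rot: [0.003, -3.141, -0.001]
ft_force: [-0.0, 0.3, -0.9]
grip_width: 0.493
grip_force: 30.0
```

Run:
```python
from h import *
im,d=read_camera("wrist");cal=get_calibration("wrist");cv2.imwrite("pics/w2.png",im[:,:,::-1]);np.save("d2.npy",d)
for n in ["saddle","dial_grip","preheater","dial_knob"]:
    print(n,[(np.round(m["pixel"]),round(m["score"],2),np.round(at_z(cal,m["pixel"],{"saddle":.104,"dial_grip":.07,"preheater":0,"dial_knob":.042}[n]),4)) for m in mark_of("wrist",n)[:2]])
for n in ["ring_a","spare_ring"]:
  for x in cut_out("wrist",n)[:5]:
    P=cloud(cal,cv2.erode(x["mask"].astype(np.uint8),np.ones((3,3)))>0,d); z0=np.median(P[:,2]); P=P[P[:,2]>z0-.03]
    if len(P)>200:
        r=ring_pose(P);print(n,round(x["score"],2),np.round(x["pixel"]),len(P),np.round(r[0],4),[round(float(v),4) for v in r[1:]])
plan([0.505,-0.104,0.18],np.pi/2)
```

```text
saddle [(array([319., 161.]), 0.94, array([ 0.5034, -0.1057,  0.104 ])), (array([579., 336.]), 0.56, array([0.6405, 0.1052, 0.104 ]))]
dial_grip [(array([164., 157.]), 0.97, array([ 0.5022, -0.2272,  0.07  ]))]
preheater [(array([264., 153.]), 0.84, array([ 0.5034, -0.1586,  0.    ]))]
dial_knob [(array([175., 158.]), 0.94, array([ 0.5045, -0.2293,  0.042 ]))]
ring_a 0.88 [292. 158.] 3987 [ 0.5047 -0.1288  0.0672] [0.0062, 0.0524, 0.0004, 1.0]
ring_a 0.82 [250.  16.] 1506 [ 0.3778 -0.1637  0.0242] [-1.1631, 0.0374, 0.002, 0.6707]
ring_a 0.71 [448. 268.] 2653 [0.6125 0.0167 0.0222] [0.9587, 0.0525, 0.0005, 0.8413]
ring_a 0.69 [352. 160.] 3974 [ 0.5034 -0.0808  0.0671] [0.0094, 0.0523, 0.0004, 1.0]
spare_ring 0.81 [320. 304.] 12139 [ 0.5577 -0.104   0.2261] [-0.0049, 0.0535, 0.0005, 0.8196]
spare_ring 0.56 [172. 154.] 2253 [ 0.5122 -0.2322  0.0576] [1.0625, 0.0461, 0.0022, 0.6174]
t 8.9667 pos [ 0.5584 -0.1056  0.2145] R [[-1.0, 0.001, 0.0], [0.001, 1.0, -0.0], [-0.0, -0.0, -1.0]] q [ 0.04  0.42  0.09  1.79 -0.04  0.93  1.72]
shift units [2.14 0.06 1.38]
spin -0.001 (tool z down: + spin is cw)
```

View pics/w2.png

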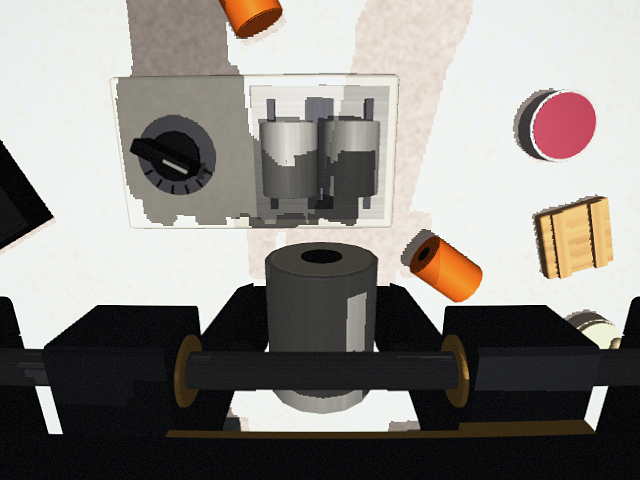

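The wrist picture shows the held ring at (320,310), the lower rings at (290,158) and (350,160), and the dial at (175,158). Its white pointer faces lower right, about 20° below image-right, at home. I carry the ring over the gap and lower it.

Call:
play_rows(steps=[[1,0.6,0,0,-0.015],[1,0.8,0,0.2,0],[1,0.6,0,0.6,0],[1,0.15,0,0.8,0],[1,0,0,0.8,0],[1,0,0,0.7,0],[1,0,0,0.5,0],[1,0,0,0,0]])

```text
t: 9.63
tool_pos: [0.503, -0.106, 0.1223]
tool_rot: [0.022, -3.137, -0.001]
ft_force: [-0.4, 0.8, -2.2]
grip_width: 0.491
grip_force: 30.0
```

Call:
play_rows(steps=[[1,0,0,0.3,0],[1,0,0,0.3,0],[1,0,0,0.2,0],[1,0,0,0,0],[1,0,0,0,0],[1,0,0,0,0]])

```text
t: 10.13
tool_pos: [0.5049, -0.1064, 0.1048]
tool_rot: [-0.022, 3.141, -0.0]
ft_force: [0.3, 0.4, -1.5]
grip_width: 0.494
grip_force: 30.0
```

Run:
```python
from h import *
plan([0.5045,-0.1053,0.0925],np.pi/2+.01)
s=get_state();print(s["ft_force"])
for c in ["side","scene"]:
    im,d=read_camera(c);cal=get_calibration(c)
    if c=="side":cv2.imwrite("pics/s2.png",cv2.resize(im[200:440,180:500,::-1],None,fx=2,fy=2))
    for n in ["spare_ring","ring_a"]:
      for x in cut_out(c,n)[:4]:
        P=cloud(cal,cv2.erode(x["mask"].astype(np.uint8),np.ones((3,3)))>0,d); 
        if len(P)<150: continue
        z0=np.median(P[:,2]); P=P[P[:,2]>z0-.02]
        r=ring_pose(P);print(c,n,round(x["score"],2),np.round(x["pixel"]),len(P),np.round(r[0],4),[round(float(v),4) for v in r[1:]])
plan([0.5045,-0.1053,0.0925])
```

```text
t 10.1333 pos [ 0.5049 -0.1064  0.1048] R [[-1.0, -0.014, 0.001], [-0.014, 1.0, -0.0], [-0.001, -0.0, -1.0]] q [ 0.07  0.51  0.07  1.99 -0.05  0.64  1.75]
shift units [0.02 0.04 0.49]
spin 0.004 (tool z down: + spin is cw)
[ 0.28022503  0.3738055  -1.47362145]
side ring_a 0.83 [311. 344.] 799 [ 0.5044 -0.1272  0.0672] [0.0075, 0.0513, 0.0008, 0.975]
side ring_a 0.81 [230. 394.] 902 [ 0.3702 -0.1666  0.0222] [0.4496, 0.0516, 0.0009, 0.9313]
side ring_a 0.6 [356. 297.] 565 [0.6115 0.0185 0.0223] [0.9384, 0.0515, 0.0012, 0.7593]
scene spare_ring 0.56 [231. 180.] 345 [ 0.513  -0.1049  0.1152] [-1.3519, 0.035, 0.0025, 0.5652]
scene spare_ring 0.34 [341. 238.] 670 [0.4825 0.1188 0.0031] [-1.1783, 0.055, 0.003, 0.4955]
scene spare_ring 0.19 [194. 182.] 216 [ 0.4925 -0.2202  0.059 ] [1.3051, 0.0438, 0.0031, 0.4907]
scene ring_a 0.92 [262. 265.] 567 [0.615  0.0214 0.0206] [0.9727, 0.0533, 0.001, 0.8236]
scene ring_a 0.83 [224. 192.] 195 [ 0.5162 -0.1258  0.0607] [0.0122, 0.0368, 0.0045, 0.3949]
scene ring_a 0.57 [247. 197.] 494 [ 0.5061 -0.0798  0.0657] [0.0123, 0.0529, 0.0011, 0.8117]
t 10.4333 pos [ 0.5048 -0.1063  0.1047] R [[-1.0, -0.014, 0.0], [-0.014, 1.0, -0.0], [-0.0, -0.0, -1.0]] q [ 0.07  0.51  0.07  1.99 -0.05  0.64  1.75]
shift units [0.01 0.04 0.49]
```

View pics/s2.png

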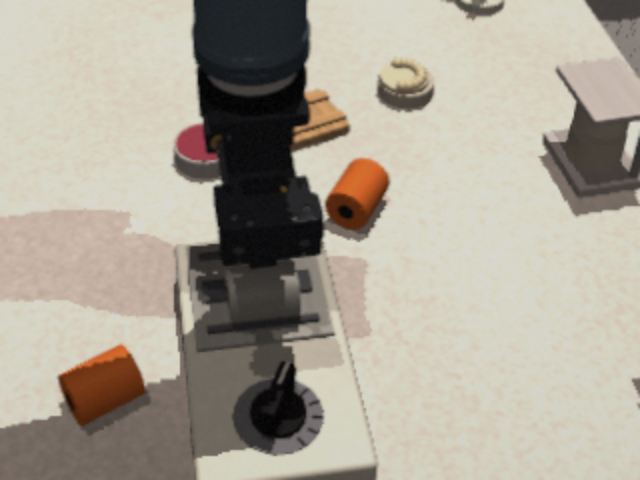

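The crop shows the gripper over ring_b at (265,290) of the crop, in line with it; the dial at (280,405) is untouched. I lower the last 12 mm.

Call:
play_rows(steps=[[1,0,0.04,0.15,0],[1,0,0,0.12,0],[1,0,0,0.1,0],[1,0,0,0.06,0],[1,0,0,0,0],[1,0,0,0,0],[1,0,0,0,0]])

```text
t: 11.02
tool_pos: [0.5047, -0.1054, 0.0938]
tool_rot: [-0.021, 3.141, -0.0]
ft_force: [0.4, 1.0, -1.5]
grip_width: 0.492
grip_force: 30.0
```

Call:
play_rows(steps=[[1,0,0,0.05,0],[1,0,0,0,0],[1,0,0,0,0]])

```text
t: 11.27
tool_pos: [0.5047, -0.1054, 0.0925]
tool_rot: [-0.022, 3.141, 0.0]
ft_force: [-0.1, -0.3, -1.1]
grip_width: 0.496
grip_force: 30.0
```

Call:
play_rows(steps=[[1,0,0,0.03,0],[1,0,0,0,0],[1,0,0,0,0]])

```text
t: 11.52
tool_pos: [0.5048, -0.1051, 0.0921]
tool_rot: [-0.022, 3.141, 0.001]
ft_force: [-2.4, 1.8, 4.3]
grip_width: 0.491
grip_force: 30.0
```

Contact is felt at +4 N, so I open gently.

Call:
play_rows(steps=[[0.49,0,0,0,0],[0.47,0,0,0,0],[0.45,0,0,0,0],[0.42,0,0,0,0],[0.4,0,0,0,0],[0.36,0,0,0,0],[0.36,0,0,0,0],[0.36,0,0,0,0]], grip_force=10)

```text
t: 12.18
tool_pos: [0.5046, -0.1054, 0.0917]
tool_rot: [0.022, -3.141, 0.0]
ft_force: [-0.0, 1.1, 0.2]
grip_width: 0.643
grip_force: 0.0
```

Call:
play_rows(steps=[[0.36,0,0,0,0],[0.36,0,0,-0.2,0],[0.36,0,0,-0.4,0],[0.36,0,0,-0.8,0],[0.36,0,0,-1,0],[0.36,0,0,-1,0],[0.36,0,0,-1,0],[0.36,0,0,-0.6,0]])

```text
t: 12.85
tool_pos: [0.5057, -0.1056, 0.2203]
tool_rot: [-0.021, 3.138, -0.001]
ft_force: [0.2, -0.6, 0.2]
grip_width: 0.637
grip_force: 0.0
```

Run:
```python
from h import *
for c in ["side","wrist"]:
    im,d=read_camera(c);cal=get_calibration(c)
    cv2.imwrite(f"pics/{c}3.png",im[:,:,::-1])
    for n in ["spare_ring","ring_a"]:
      for x in cut_out(c,n)[:5]:
        P=cloud(cal,cv2.erode(x["mask"].astype(np.uint8),np.ones((3,3)))>0,d); 
        if len(P)<150: continue
        z0=np.median(P[:,2]); P=P[P[:,2]>z0-.02]
        r=ring_pose(P);print(c,n,round(x["score"],2),np.round(x["pixel"]),len(P),np.round(r[0],4),[round(float(v),4) for v in r[1:]])
    for n in ["dial_grip"]:
        for m in mark_of(c,n)[:2]: print(n,m["pixel"],round(m["score"],2),at_z(cal,m["pixel"],.07))
plan([0.503,-0.228,0.13])
```

```text
side spare_ring 0.77 [311. 317.] 802 [ 0.5045 -0.103   0.1044] [0.0119, 0.05, 0.0008, 0.985]
side ring_a 0.96 [355. 301.] 595 [0.6113 0.0182 0.0224] [0.9576, 0.0522, 0.0011, 0.7597]
side ring_a 0.87 [311. 348.] 790 [ 0.5043 -0.1269  0.0671] [0.0033, 0.0511, 0.0008, 0.9734]
side ring_a 0.64 [231. 392.] 882 [ 0.3707 -0.1664  0.0223] [0.4443, 0.0526, 0.0009, 0.9546]
side ring_a 0.5 [340. 266.] 290 [ 0.589   0.141  -0.0048] [0.3297, 0.0666, 0.0016, 0.7586]
dial_grip [318.8, 397.3] 0.7 [ 0.50410232 -0.22879116  0.07      ]
wrist spare_ring 0.57 [322. 239.] 4632 [ 0.5033 -0.1044  0.1032] [0.0059, 0.0532, 0.0004, 0.9508]
wrist ring_a 0.91 [454. 311.] 645 [0.6111 0.0157 0.0217] [0.9838, 0.0486, 0.0005, 0.9643]
wrist ring_a 0.88 [362. 221.] 1822 [ 0.5017 -0.0803  0.0662] [0.0008, 0.0534, 0.0004, 0.9182]
wrist ring_a 0.74 [249.  59.] 3640 [ 0.3711 -0.167   0.0215] [0.4587, 0.0531, 0.0005, 0.9607]
wrist ring_a 0.69 [282. 220.] 1758 [ 0.5027 -0.1287  0.0661] [0.0025, 0.0534, 0.0005, 0.9147]
dial_grip [170.7, 221.0] 0.73 [ 0.50107377 -0.22914413  0.07      ]
t 13.25 pos [ 0.5038 -0.1052  0.2156] R [[-1.0, -0.014, -0.002], [-0.014, 1.0, 0.0], [0.002, 0.0, -1.0]] q [ 0.05  0.34  0.08  1.92 -0.04  0.89  1.74]
shift units [ 0.09 -4.91  3.42]
```

View pics/wrist3.png

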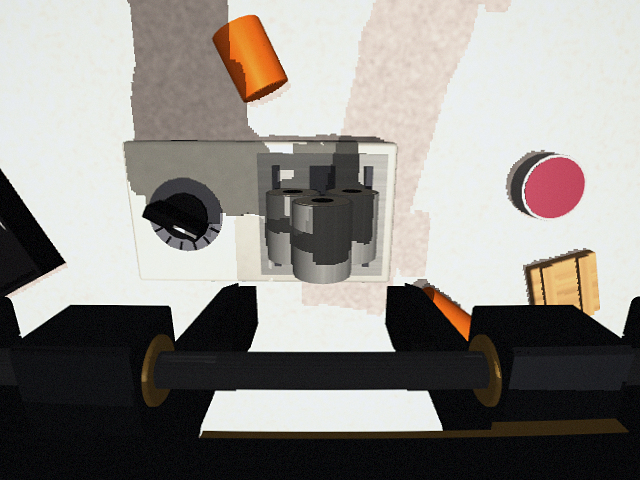

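The pyramid stands at (320,235) and all rings are where wanted; the dial is still at home at (180,215). Now I go over the dial and turn the jaws across the bar.

Call:
play_rows(steps=[[0.36,0,-0.8,0,0],[0.36,0,-1,0,0],[0.36,0,-1,0,0],[0.36,0,-1,0,0],[0.36,0.05,-0.8,0,0],[0.36,0,-0.3,0,0],[0.36,0,0,0,0.12],[0.36,0,0,0,0.12]])

```text
t: 13.92
tool_pos: [0.5046, -0.2278, 0.2159]
tool_rot: [-0.365, -3.119, -0.001]
ft_force: [0.1, -0.3, 1.7]
grip_width: 0.641
grip_force: 0.0
```

Call:
play_rows(steps=[[0.36,0,0,0,0.12],[0.36,0,0,0,0.12],[0.36,0,0,0,0.12],[0.36,0,0,0,0.12],[0.36,0,0,0,0.12],[0.36,0,0,0,0.12],[0.36,0,0,0,0.12],[0.36,0,0,0,0.12]])

```text
t: 14.58
tool_pos: [0.5049, -0.2266, 0.216]
tool_rot: [-1.762, -2.599, -0.0]
ft_force: [0.6, 0.3, -0.7]
grip_width: 0.638
grip_force: 0.0
```

Call:
play_rows(steps=[[0.36,0,0,0,0.12],[0.36,0,0,0,0.12],[0.36,0,0,0,0.12],[0.36,0,0,0,0.12],[0.36,0,0,0,0.12],[0.36,0,0,0,0.12],[0.36,0,0,0,0],[0.36,0,0,0,0]])

```text
t: 15.25
tool_pos: [0.505, -0.2269, 0.2162]
tool_rot: [-2.556, -1.825, 0.001]
ft_force: [0.4, 0.1, 0.2]
grip_width: 0.636
grip_force: 0.0
```

```bash
cat > bar.py <<'E'
from h import *
def bar(c,tag):
    im,d=read_camera(c);cal=get_calibration(c);cv2.imwrite(f"pics/{tag}.png",im[:,:,::-1])
    P=cloud(cal,d>0,d);rad=np.linalg.norm(P[:,:2]-[.503,-.228],axis=1)
    Q=P[(rad<.032)&(P[:,2]>.066)&(P[:,2]<.084)]
    if len(Q)<10: print(c,"few",len(Q));return
    r=cv2.minAreaRect((Q[:,:2]*1000).astype(np.float32))
    w,v=np.linalg.eigh(np.cov(Q[:,:2].T)); u=v[:,1]
    print(c,len(Q),"z",np.median(Q[:,2]),"rect mm",np.round(r[0],1),np.round(r[1],1),"deg",round(r[2],1),"pca deg",round(np.degrees(np.arctan2(u[1],u[0]))%180,1),"mean",Q[:,:2].mean(0))
    for n in ["dial_grip","dial_knob"]:
        for m in mark_of(c,n)[:2]: print(n,np.round(m["pixel"]),round(m["score"],2),at_z(cal,m["pixel"],.07 if n=="dial_grip" else .042))
E
python3 - <<'E'
from bar import *
plan([0.503,-0.228,0.06],np.radians(160))
bar("wrist","w4");bar("scene","sc4");bar("side","sd4")
E
```

```text
t 15.25 pos [ 0.505  -0.2269  0.2162] R [[0.325, 0.946, -0.001], [0.946, -0.325, 0.0], [-0.0, -0.001, -1.0]] q [-0.09  0.44  0.56  1.84 -0.29  0.94  0.27]
shift units [-0.07 -0.06  6.25]
spin 0.018 (tool z down: + spin is cw)
wrist 878 z 0.0764600439107993 rect mm [ 503.5 -227.9] [48. 12.] deg 62.8 pca deg 62.9 mean [ 0.50406886 -0.2265125 ]
dial_grip [322. 224.] 0.63 [ 0.50476132 -0.22637475  0.07      ]
dial_knob [322. 222.] 0.79 [ 0.50320658 -0.23048854  0.042     ]
dial_knob [281. 107.] 0.6 [ 0.5033926  -0.12712302  0.042     ]
scene 112 z 0.0742303971430836 rect mm [ 505.  -226.1] [51.6 12.5] deg 61.9 pca deg 63.8 mean [ 0.50681828 -0.22353471]
dial_grip [192. 170.] 0.76 [ 0.50274975 -0.22845027  0.07      ]
dial_knob [195. 178.] 0.85 [ 0.50059842 -0.2312764   0.042     ]
side 271 z 0.07575322766320847 rect mm [ 503.9 -226.9] [49.3 12.3] deg 64.4 pca deg 62.8 mean [ 0.50327962 -0.22986063]
dial_grip [322. 396.] 0.87 [ 0.5085363  -0.22626768  0.07      ]
dial_knob [321. 410.] 0.61 [ 0.50716775 -0.23067361  0.042     ]
dial_knob [314. 386.] 0.39 [ 0.50201    -0.18613645  0.042     ]
```

View pics/w4.png

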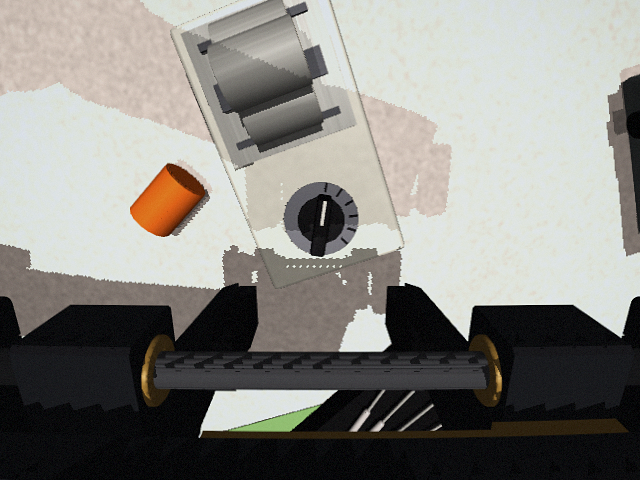

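The picture shows the bar at (322,225), its pointer end up and the ticks to the right. The fits from three cameras agree: centre (0.5037, -0.2277), bar at 62.8°, top at 76 mm.

Call:
play_rows(steps=[[0.36,-0.05,-0.04,0.5,0.072],[0.36,0,0,0.9,0.072],[0.36,0,0,0.9,0],[0.36,0,0,0.9,0],[0.36,0,0,0.9,0],[0.36,0,0,0.8,0],[0.36,0,0,0.5,0],[0.36,0,0,0.3,0]])

```text
t: 16.37
tool_pos: [0.503, -0.2285, 0.0728]
tool_rot: [-2.684, -1.63, 0.002]
ft_force: [0.0, 0.3, 0.1]
grip_width: 0.638
grip_force: 0.0
```

Call:
play_rows(steps=[[0.36,0,0,0,0],[0.36,0,0,0,0],[0.36,0,0,0,0]])

```text
t: 16.62
tool_pos: [0.5045, -0.2292, 0.0753]
tool_rot: [2.684, 1.63, 0.002]
ft_force: [0.2, -0.3, -1.2]
grip_width: 0.643
grip_force: 0.0
```

Run:
```python
from bar import *
plan([0.5037,-0.2277,0.056],np.radians(152.8))
bar("side","sd5")
plan([0.5037,-0.2277,0.056],np.radians(152.8))
```

```text
t 16.6167 pos [ 0.5045 -0.2292  0.0753] R [[0.461, 0.887, 0.002], [0.887, -0.461, -0.001], [0.0, 0.002, -1.0]] q [-0.    0.66  0.47  1.92 -0.46  0.67  0.27]
shift units [ 0.04 -0.06  0.77]
spin -0.005 (tool z down: + spin is cw)
side 309 z 0.0762792614140444 rect mm [ 498.5 -228. ] [51.5 45.3] deg 4.5 pca deg 65.0 mean [ 0.50071353 -0.2290917 ]
dial_grip [319. 398.] 0.91 [ 0.50462467 -0.22921738  0.07      ]
dial_knob [319. 404.] 0.58 [ 0.50548596 -0.22137714  0.042     ]
t 16.7667 pos [ 0.5044 -0.229   0.0751] R [[0.461, 0.887, 0.002], [0.887, -0.461, -0.0], [0.0, 0.002, -1.0]] q [-0.    0.66  0.47  1.92 -0.46  0.67  0.27]
shift units [ 0.03 -0.05  0.77]
spin -0.005 (tool z down: + spin is cw)
```

Call:
play_rows(steps=[[0.36,0.03,-0.05,0.3,0],[0.36,0,0,0.3,0],[0.36,0,0,0.17,0],[0.36,0,0,0,0],[0.36,0,0,0,0],[0.36,0,0,0,0]])

```text
t: 17.27
tool_pos: [0.5029, -0.2276, 0.0549]
tool_rot: [2.685, 1.63, -0.0]
ft_force: [0.3, -0.6, 0.8]
grip_width: 0.638
grip_force: 0.0
```

Call:
play_rows(steps=[[1,0,0,0,0],[1,0,0,0,0],[1,0,0,0,0],[1,0,0,0,0],[1,0,0,0,0],[1,0,0,0,0],[1,0,0,0,0],[1,0,0,0,0]], grip_force=40)

```text
t: 17.93
tool_pos: [0.504, -0.2281, 0.0552]
tool_rot: [2.683, 1.63, 0.002]
ft_force: [2.8, -2.4, -4.4]
grip_width: 0.135
grip_force: 40.0
```

Call:
play_rows(steps=[[1,0,0,0,0],[1,0,0,0,0],[1,0,0,0,0],[1,0,0,0,0],[1,0,0,0,0]])

```text
t: 18.35
tool_pos: [0.504, -0.228, 0.0552]
tool_rot: [2.683, 1.629, 0.002]
ft_force: [3.9, -2.2, -3.5]
grip_width: 0.134
grip_force: 40.0
```

Run:
```python
from bar import *
plan([0.5037,-0.2277,0.056],np.radians(152.8))
s=get_state();print(s["grip_width"]*88,s["ft_force"],s["moment"])
```

```text
t 18.35 pos [ 0.504  -0.228   0.0552] R [[0.461, 0.887, 0.002], [0.887, -0.461, -0.001], [-0.0, 0.002, -1.0]] q [ 0.01  0.69  0.44  1.93 -0.48  0.63  0.28]
shift units [ 0.01 -0.02 -0.03]
spin -0.005 (tool z down: + spin is cw)
11.766505750433081 [ 3.87705896 -2.16897221 -3.47649412] [-0.53377829 -0.80047036  0.035459  ]
```

Call:
play_rows(steps=[[1,0,0,0,0.05],[1,0,0,0,0.09],[1,0,0,0,0.09],[1,0,0,0,0.09],[1,0,0,0,0.09],[1,0,0,0,0.09],[1,0,0,0,0.09],[1,0,0,0,0.05]])

```text
t: 19.02
tool_pos: [0.504, -0.228, 0.0552]
tool_rot: [3.062, 0.696, 0.002]
ft_force: [5.6, -2.8, -3.9]
grip_width: 0.132
grip_force: 40.0
```

Run:
```python
from bar import *
plan([0.5037,-0.2277,0.056],np.radians(152.8))
s=get_state();print(s["grip_width"]*88,s["ft_force"],s["moment"])
```

```text
t 19.0167 pos [ 0.504  -0.228   0.0552] R [[0.902, 0.432, 0.002], [0.432, -0.902, -0.001], [0.001, 0.002, -1.0]] q [-0.1   0.73  0.61  1.93 -0.66  0.68 -0.21]
shift units [-0.01 -0.02 -0.03]
spin -0.649 (tool z down: + spin is cw)
11.656145953323442 [ 5.60965764 -2.76370565 -3.90227063] [-0.62092436 -0.79376177  0.08337273]
```

Call:
play_rows(steps=[[1,0,0,0,0.08],[1,0,0,0,0.09],[1,0,0,0,0.09],[1,0,0,0,0.09],[1,0,0,0,0.09],[1,0,0,0,0.08],[1,0,0,0,0.05],[1,0,0,0,0]])

```text
t: 19.68
tool_pos: [0.504, -0.228, 0.0552]
tool_rot: [3.134, -0.19, 0.003]
ft_force: [5.6, -3.5, -2.6]
grip_width: 0.132
grip_force: 40.0
```

Call:
play_rows(steps=[[1,0,0,0,0.05],[1,0,0,0,0.03],[1,0,0,0,0],[1,0,0,0,0],[1,0,0,0,0]])

```text
t: 20.1
tool_pos: [0.504, -0.228, 0.0552]
tool_rot: [3.125, -0.311, 0.003]
ft_force: [4.6, -2.6, -3.3]
grip_width: 0.13
grip_force: 40.0
```

Run:
```python
from bar import *
plan([0.5037,-0.2277,0.056],np.radians(152.8-75))
s=get_state();print(s["grip_width"]*88,s["ft_force"],s["moment"])
bar("side","sd6");bar("scene","sc6")
for c in ["side","scene"]:
    im,d=read_camera(c);cal=get_calibration(c)
    for x in cut_out(c,"spare_ring")[:3]:
        P=cloud(cal,x["mask"],d); z0=np.median(P[:,2]); P=P[P[:,2]>z0-.02]
        if len(P)>100: r=ring_pose(P);print(c,round(x["score"],2),np.round(r[0],4),[round(float(v),4) for v in r[1:]])
im=cv2.imread("pics/sd6.png");cv2.imwrite("pics/sd6c.png",cv2.resize(im[260:460,220:420],None,fx=3,fy=3))
```

```text
t 20.1 pos [ 0.504  -0.228   0.0552] R [[0.98, -0.197, 0.002], [-0.197, -0.98, -0.001], [0.002, 0.001, -1.0]] q [-0.21  0.8   0.76  1.94 -0.82  0.74 -0.73]
shift units [-0.01 -0.01 -0.03]
spin 0.014 (tool z down: + spin is cw)
11.444814440385038 [ 4.61042434 -2.61944356 -3.2869295 ] [-0.5609936  -0.76175193  0.08677126]
side few 0
scene 110 z 0.07400906797489881 rect mm [ 517.6 -228.6] [43.9 22.1] deg 75.8 pca deg 85.4 mean [ 0.51728532 -0.22438613]
dial_grip [193. 171.] 0.62 [ 0.50402379 -0.22486791  0.07      ]
dial_knob [200. 178.] 0.65 [ 0.49421305 -0.22322564  0.042     ]
side 0.44 [ 0.481  -0.1704  0.0304] [-1.1891, 0.2493, 0.0136, 0.1356]
scene 0.64 [ 0.5065 -0.1042  0.1028] [-0.0082, 0.055, 0.001, 0.8208]
```

View pics/sd6c.png

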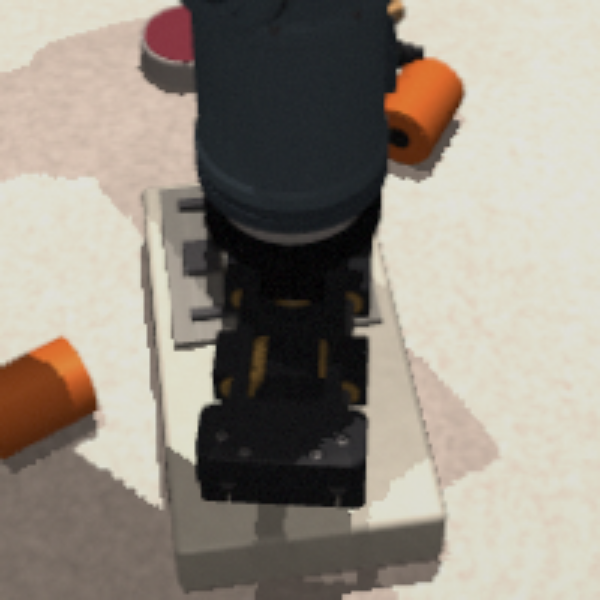

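The crop shows only the gripper over the dial, so it hides the bar. The tool has turned 1.295 rad. I check the bar itself with the wrist camera.

Run:
```python
from bar import *
im,d=read_camera("wrist");cal=get_calibration("wrist");T=np.array(cal["extrinsics"]);K=np.array(cal["mtx"])
P=cloud(cal,d>0,d);rad=np.linalg.norm(P[:,:2]-[.504,-.228],axis=1)
a=np.arctan2(-.197,.98);u=np.array([np.cos(a),np.sin(a)])
v=P[:,:2]-[.504,-.228];al=v@u;ac=v@np.array([-u[1],u[0]])
Q=(abs(ac)<.012)&(al>.010)&(al<.028)&(P[:,2]>.069)&(P[:,2]<.08)
if Q.sum()>20:
    bins=np.arange(.010,.025,.003)
    for b in bins:
        m=Q&(al>=b)&(al<b+.003)
        if m.sum()>3: print(round(b,3),m.sum(),"across",np.round(ac[m].min(),4),np.round(ac[m].max(),4))
cv2.imwrite("pics/w6.png",cv2.resize(im[120:400,170:470,::-1],None,fx=2,fy=2))
```

```text
0.01 235 across -0.0059 0.0059
0.013 237 across -0.0059 0.0058
0.016 239 across -0.0058 0.0058
0.019 268 across -0.0059 0.0059
0.022 258 across -0.0055 0.0056
```

View pics/w6.png

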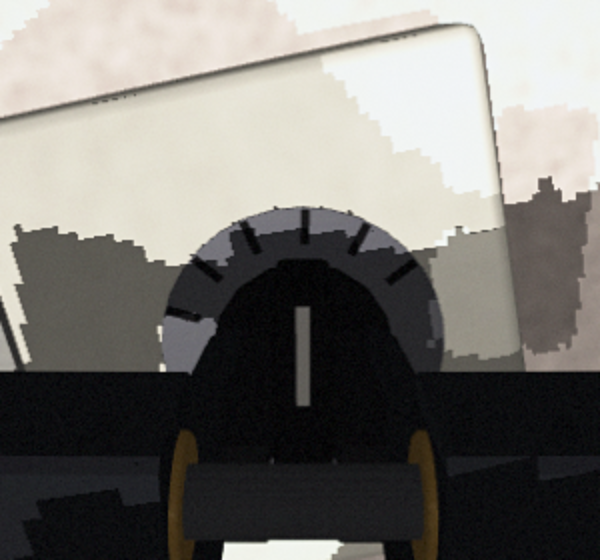

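The pointer is in line with the fourth tick, at (303,225): home plus three, so the third stop. The bar is parallel to the tool, and the scene camera still finds the stacked ring in place, so I hand the job in.

```bash
python3 -c "
from station import *
print(job_done()); print(get_state()['t'])"
```

```text
the job is handed in; nothing more can be done
None
the job is handed in; nothing more can be done
```

The spare ring lies released in the gap on the two rings, and the gripper is holding the dial at the third stop (about 1.30 rad); I handed the job in at about 20 s of 51 s, with no verdict returned.

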